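# Shim the rocking gauge stand

### The job

The dial-gauge stand on the bench rocks because its front-left foot has lost its rubber cap and hangs clear of the bench. With the fingertips, push the metal wedge along the bench, thin end first, under that bare foot until it is just snug and the rocking stops, without jacking the stand up, shoving it along or picking the wedge up. Then press firmly down with the fingertips on the corner of the base above that foot to make sure that it no longer gives, take the hand away, and leave the other things on the bench where they are.

Things in the scene. Friction and masses are not known exactly. Their poses are not given: they have to be found in the camera images.
- stand: dial-gauge stand, loose, about 4.5 kg: grey cast base 210 x 180 mm (x by y), its underside 20 mm and flat top 46 mm above the bench, on four feet at x = +-85, y = +-70 mm. Three wear black rubber caps 27 mm across and stand on the bench; the one at x = -85, y = +70 is bare. Origin: on the bench under the base's centre; x points away from the operator (from the robot at zero yaw), z up
- short_foot (a point): lowest point of the stand's bare foot (front left, nearer the robot): a steel stub 16 mm across with a round end, hanging 5.5 mm clear of the bench. Once the wedge carries about 20 N here it lifts the feet on either side off the bench, and the stand rocks again
- base_corner (a point): point on the flat top of the stand's base right above the bare foot, 46 mm above the bench, 20 mm from both edges: the place to press. Before the wedge is in, a push of about 4 N here rocks the stand
- dial (a point): centre of the stand's dial (56 mm across, 20 mm thick), 143 mm above the bench over a low round anvil. It hangs from an arm at 176 to 210 mm height on a steel column 28 mm across, 246 mm tall, 58 mm behind and 22 mm to the right of the dial; nothing else stands on the base
- wedge: loose plain aluminium wedge, 0.1 kg, 110 mm long (x), 40 mm wide (y), lying flat; its top slopes from 15.2 mm at the thick end (x = -55) to 2 mm at the thin end (x = +55). Origin: centre of its underside. It slides on the bench at about 0.6 N and bears on the bare foot when that is about 25 mm in from the thin end; then the push rises quickly. It stays where it is left
- wedge_tip (a point): middle of the wedge's thin end, on the bench
- blank: dark steel knife blank lying flat, about 230 x 34 x 5 mm; loose, to be left alone; origin under its middle
- block: steel setup block with holes, 75 x 50 x 25 mm; loose, to be left alone; origin under its middle
- drum: small aluminium drum standing on end, 43 mm across, 48 mm tall; loose, to be left alone; origin under its middle
- fluid: blue bottle with black cap, 44 mm across, 110 mm tall; loose, to be left alone; origin under its middle
- driver: screwdriver with a black handle lying on the bench, 190 mm long; loose, to be left alone; origin under its middle
- dish: shallow steel dish, 100 mm across, 22 mm tall; loose, to be left alone; origin under its middle

How it is judged:
By the outcome, as a careful person would: the job done as asked, in the order asked, and still so for the second after the job is handed in, with the robot touching nothing.
It also fails if it takes over 61 s, if anything falls off the work surface, if the arm or the gripper's body presses on something with over 40 N, if the wrist force passes 120 N, or if a joint passes its speed limit or range.

### The arm

A 6-joint arm with a two-finger parallel gripper is mounted at the origin on the work surface. World frame = base frame: x ahead of the robot, y to its left, z up, the work surface at z = 0. Lengths are in m, angles in rad, forces in N, time in s.
With the tool pointing down it reaches from about 0.2 to 0.875 m from the base axis. Payload 3.4 kg.
Tool frame: the origin (TCP) lies midway between the tips of the shut fingers; the grasp point (between the pads) lies 19 mm behind it (robot.hold_point_z is the distance from the TCP to the grasp point, in m); z points along the fingers, y is the line along which they close (so a half turn about z gives the same grasp; the last joint's range is limited). The gripper opens to 94 mm and grips with 3 to 60 N. Pads are 16 mm wide; open, the fingers measure 119 mm over their backs; the gripper's body (75 mm by 177 mm) begins 78 mm behind the grasp point.
Start: joints at [1.016, 0.276, 1.505, -0, 1.361, -0.121], TCP at [0.242, 0.522, 0.205] pointing down, gripper open.
Joint ranges: [-2.89, 2.89], [-0.75, 2.08], [0.22, 2.7], [-1.18, 4.32], [0.11, 2.71], [-2.7, 2.7]. Speed limits (rad/s): [2.57, 2.57, 3.14, 3.14, 3.14, 3.14].

### API

Orientations are given as a unit quaternion [x, y, z, w].
In Python, from cell import robot gives the robot as it stands. The module is installed in compiled form; this text tells all that it offers.
- The arm moves only by the shell command python3 -m inch 'ROWS' [OPENING]. ROWS is JSON, a list of rows, each an object with "linear": the shift along the world's x, y, z in m, a list of three; "turn": the turn, a rotation vector about the world's x, y, z in degrees, a list of three. A call has 1 to 5 rows; each row is the pose to reach, as a shift and turn from the pose commanded when the call began; what a row does not reach only later rows make up. A row lasts 1/8 s, in which the tool goes at most 62.5 mm and 10.7 degrees, less where a joint would pass 70% of its speed; a pose out of reach is approached as far as the arm can. A call with a gripper value outside its range is refused whole. OPENING is the closure, from 0 (fully open) to 1 (shut), set as the call begins (- or left out, the last holds). The fingers move at their own pace and stop on an object; the grip force is fixed at half the most. Time passes only in rows, so rows that repeat a pose let the fingers close. It gives the time, the measured TCP pose, the force, the opening and the grip force at its end, in the units of the state.
- robot.observe(): the state, without advancing time (a new reading comes with each control period).
- robot.capture(name): name is "side" or "top"; returns (picture, depth): 420x560x3 uint8, blue, green, red; 420x560 float32, m along the optical axis (not along the pixel's ray), 0 where there is no reading.
- robot.camera_params(name): a dict with "K" (3x3 intrinsics, pixels), "rvec" (rotation vector, rad) and "tvec" (3), from world to camera coordinates, as OpenCV has them. Camera axes: x right, y down, z forward; pixel columns grow to the right and rows downward; lengths in m; the calibration is good to about 2 mm. A picture is of the moment at which its call begins. camera_params takes no time and is no camera call.
- robot.job_done(): hands the job in; it is judged then, once.
Trained networks look in the newest picture that a camera, given by its name, has taken for a name from the list of things; names that differ only in an ending like _2 or _b are one class to them, and where a whole thing is asked for, a point or a joint stands for the part that bears it (a point fixed in the world has none). Each returns a list of dicts, best first, with "score" (0 to 1); they miss things now and then, are a little off and sometimes report something else, mostly with a low value. They report only what shows in the picture. A call takes as long as a camera call.
- robot.boxes_of(camera, query): "centre" ([row, column] in pixels, amid what is visible of it).
- robot.silhouettes(camera, query): "pixels" (420x560 bool, what is visible of it) and "centre" ([row, column] in pixels, amid what is visible of it).
- robot.mark_of(camera, query): "centre" ([row, column] in pixels: a listed point, or the origin of a listed thing).
The state is a dict: "time_s": time; "qpos": joint angles; "qd": joint speeds; "joint_torque": joint torques, N m; "tool_pos": TCP position; "ee_rot": TCP orientation; "contact_force": force on the tool from outside, world axes, zero at the start; "torque": the same for the moment, N m; "width": finger opening in m; "finger_force": force on a finger pad.
Only numpy, scipy, OpenCV 4.12 (cv2) and the standard library are available. Lean on these libraries where they do the work, as an engineer would, in place of code of your own. Each camera call takes 0.05 s, during which the arm holds its last target. There are 200 camera calls.

## Working session

There is one attempt and no reset: what is moved stays moved. The work goes in short steps, Python scripts to look and compute and a shell command to move; the robot and the scene stay as the last step left them, time stands still between calls to the robot, and variables do not carry over. Pictures are saved under pics/ and viewed, at most 10 in all, crops included, and the job is handed in when it is done.

```bash
mkdir -p pics; cat > h.py <<'E'
import numpy as np, cv2
from cell import robot
def cam(n):
    p=robot.camera_params(n); R=cv2.Rodrigues(np.array(p["rvec"],float))[0]
    return np.array(p["K"],float),R,np.array(p["tvec"],float).ravel()
def ray(n,rc,z):
    "intersect pixel ray with plane at height z"
    K,R,t=cam(n); d=R.T@np.linalg.inv(K)@np.array([rc[1],rc[0],1.]); c=-R.T@t
    return c+d*(z-c[2])/d[2]
def cloud(n,depth,mask):
    K,R,t=cam(n); r,c=np.nonzero(mask&(depth>0)); d=depth[r,c]
    return ((np.linalg.inv(K)@np.stack([c,r,np.ones_like(r)]))*d).T@R-t@R
E
python3 - <<'E'
from h import *
for n in("top","side"):
    im,d=robot.capture(n); cv2.imwrite(f"pics/{n}0.png",im); np.save(n+"d.npy",d)
    for q,z in(("wedge",0),("wedge_tip",0),("short_foot",.0055),("base_corner",.046),("stand",0),("dial",.143)):
        for m in robot.mark_of(n,q)[:1]: print(n,q,round(m["score"],2),np.round(m["centre"],1),np.round(ray(n,m["centre"],z),4))
    for m in robot.silhouettes(n,"wedge")[:1]:
        p=cloud(n,d,m["pixels"]); print("sil",m["score"],m["pixels"].sum(),p.min(0),p.max(0))
        print(np.round([ray(n,(y,x),.0) for x,y in cv2.boxPoints(cv2.minAreaRect(np.argwhere(m["pixels"])[:,::-1].astype(np.float32)))],4))
    print(n,"cam pos",-cam(n)[1].T@cam(n)[2])
print(robot.observe())
E
```

```text
top wedge_tip 0.58 [238.4 325.4] [ 0.5756 -0.0473  0.    ]
top short_foot 0.85 [220.  320.4] [ 0.6248 -0.0321  0.0055]
top base_corner 0.57 [215.4 322.2] [ 0.6344 -0.0321  0.046 ]
top stand 0.67 [188.3 347.5] [ 0.7144 -0.1052  0.    ]
top dial 0.61 [174.8 359.1] [ 0.7285 -0.1084  0.143 ]
sil 0.57 473 [ 0.59265022 -0.34042936 -0.00567579] [ 0.75379656 -0.22701034  0.03071521]
[[ 0.7488 -0.223   0.    ]
 [ 0.7655 -0.2481  0.    ]
 [ 0.6032 -0.3525  0.    ]
 [ 0.5869 -0.3274  0.    ]]
top cam pos [0.54989902 0.09834109 1.18816014]
side wedge 0.59 [297.3 229.2] [ 0.5163 -0.0559  0.    ]
side wedge_tip 0.59 [294.3 255.8] [ 0.5715 -0.0528  0.    ]
side short_foot 0.96 [285.8 285. ] [ 0.6342 -0.0393  0.0055]
side base_corner 0.77 [269.2 282.3] [ 0.6295 -0.0334  0.046 ]
side stand 0.86 [304.8 326. ] [ 0.7115 -0.0986  0.    ]
side dial 0.35 [389.1 324.6] [ 0.6492 -0.3844  0.143 ]
sil 0.61 816 [ 4.58943582e-01 -7.56254772e-02 -1.09224022e-04] [ 0.56620005 -0.03041108  0.01776591]
[[ 0.4529 -0.0142  0.    ]
 [ 0.5664 -0.0264  0.    ]
 [ 0.5649 -0.0778  0.    ]
 [ 0.4573 -0.0664  0.    ]]
side cam pos [ 0.5745869  -0.68488182  0.57621233]
{'time_s': 0.8, 'qpos': array([ 1.01598588e+00,  2.75867601e-01,  1.50489067e+00,  5.49658341e-06,
        1.36069921e+00, -1.20994580e-01]), 'qd': array([-0.00145018,  0.00093274,  0.0012372 ,  0.00184868,  0.00095295,
       -0.00025447]), 'joint_torque': array([ 3.92465781e-04, -4.04404378e+01, -2.37489688e+01,  7.00982194e-02,
        2.44475773e-02,  1.88149630e-05]), 'tool_pos': array([0.24171392, 0.52176974, 0.20551523]), 'ee_rot': array([2.15211602e-01, 9.76567438e-01, 6.46530260e-05, 1.98686923e-05]), 'contact_force': array([0.27130798, 1.0403534 , 0.57245397]), 'torque': array([0.07041973, 0.05680149, 0.03963112]), 'finger_force': 0.0, 'width': 0.09380842335994959}
```

View pics/top0.png

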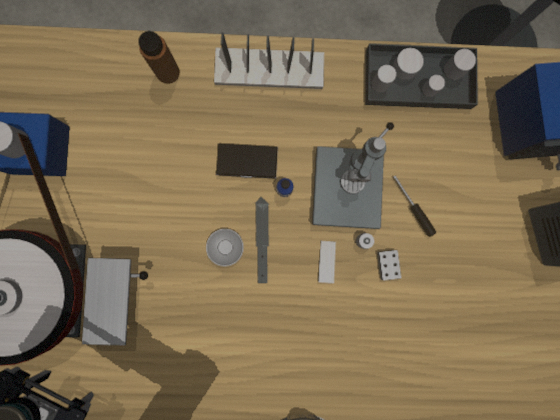

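View pics/side0.png

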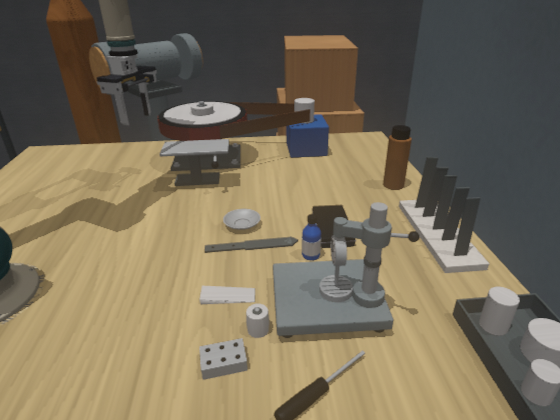

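The top view shows the wedge at about (262,327), with its thin end towards the base. The base spans rows 148–228 and columns 313–383, with the bare foot near (220,320). The side view agrees: wedge at (295,228), foot at (286,285). The drum (240,367) and the bottle (187,285) are nearby but clear of the push line. Next I'll fit the base and wedge more closely.

```bash
python3 - <<'E'
from h import *
im=cv2.imread("pics/top0.png"); hsv=cv2.cvtColor(im,cv2.COLOR_BGR2HSV)
def fit(n,im,roi,mask,z,er=0):
    m=np.zeros(mask.shape,np.uint8); r0,r1,c0,c1=roi; m[r0:r1,c0:c1]=mask[r0:r1,c0:c1]
    k,l,s,_=cv2.connectedComponentsWithStats(m); i=1+np.argmax(s[1:,4]); a=np.argwhere(l==i)
    P=np.array([ray(n,p,z)[:2] for p in a]); rect=cv2.minAreaRect((P*1000).astype(np.float32))
    print(n,len(a),"c",np.round(rect[0],1),"size",np.round(rect[1],1),"ang",round(rect[2],2)); print(np.round(cv2.boxPoints(rect),1).tolist())
print(hsv[262,327],hsv[200,330],hsv[262,345])
fit("top",im,(230,295,312,343),(hsv[...,1]<60)&(hsv[...,2]>110),.008)
fit("top",im,(140,235,305,392),(hsv[...,1]<75)&(hsv[...,2]<140),.046)
s=cv2.imread("pics/side0.png"); hs=cv2.cvtColor(s,cv2.COLOR_BGR2HSV)
print(hs[295,228],hs[310,290],hs[320,210])
fit("side",s,(280,308,190,265),(hs[...,1]<50)&(hs[...,2]>130),.008)
for n in("top","side"):
    d=np.load(n+"d.npy"); roi=np.zeros(d.shape,bool)
    if n=="top": roi[140:235,305:392]=1
    else: roi[255:335,265:395]=1
    P=cloud(n,d,roi); print(n,"z hist",np.round(np.percentile(P[:,2],[5,25,50,75]),4)); P=P[abs(P[:,2]-.046)<.008]; r=cv2.minAreaRect((P[:,:2]*1000).astype(np.float32)); print(len(P),r,np.percentile(P[:,:2],[1,99],axis=0))
robot.capture("top"); robot.capture("side")
for n in("top","side"):
  for q,z in(("drum",0),("block",0),("blank",0),("fluid",0)):
    for m in robot.mark_of(n,q)[:1]: print(n,q,round(m["score"],2),np.round(ray(n,m["centre"],z),3))
E
python3 -c "
import cv2
a=cv2.imread('pics/top0.png')[135:300,290:400];a=cv2.resize(a,None,fx=3.5,fy=3.5,interpolation=2)
b=cv2.imread('pics/side0.png')[250:345,190:400];b=cv2.resize(b,(400,181*1),interpolation=2)
import numpy as np
c=np.zeros((600,790,3),np.uint8);c[:a.shape[0],:a.shape[1]]=a;c[:181,388:788]=b;cv2.imwrite('pics/c1.png',c)"
```

```text
[ 26  10 173] [ 83   9 113] [ 18 106 147]
top 650 c [514.1 -51.7] size [ 41.9 111. ] ang 88.07
[[457.8999938964844, -70.80000305175781], [568.9000244140625, -74.5], [570.2999877929688, -32.599998474121094], [459.29998779296875, -28.899999618530273]]Traceback (most recent call last):
  File "<stdin>", line 10, in <module>
  File "<stdin>", line 6, in fit
  File "h.py", line 8, in ray
    K,R,t=cam(n); d=R.T@np.linalg.inv(K)@np.array([rc[1],rc[0],1.]); c=-R.T@t
          ~~~^^^
  File "h.py", line 4, in cam
    p=robot.camera_params(n); R=cv2.Rodrigues(np.array(p["rvec"],float))[0]
ValueError: time passes only in moves, steps and waits
```

View pics/c1.png

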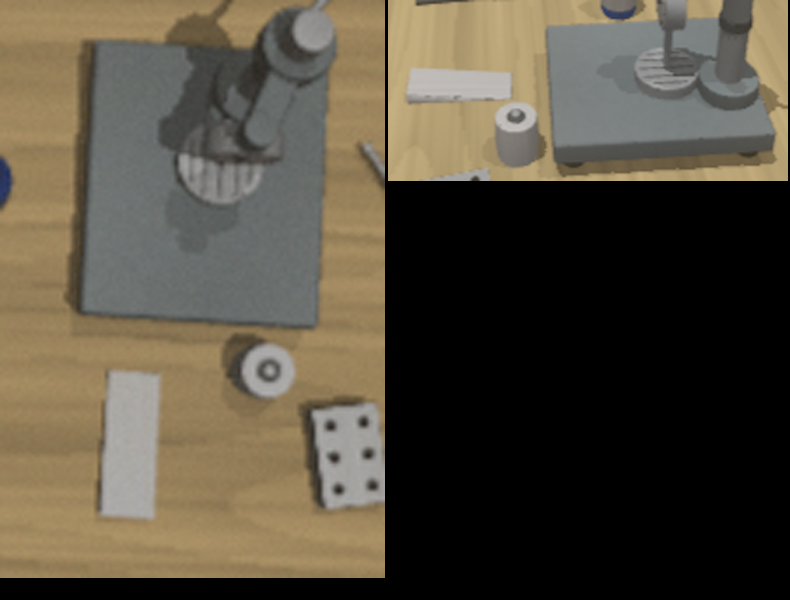

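The crop shows the base's front-left corner at about full-image pixel (224.5,313.5). The wedge points at it with almost the same yaw, sitting 15–20 mm to the right of the foot's line. I'll cache the calibration and finish the fit.

```bash
sed -i 's/^def cam/import functools\n@functools.cache\ndef cam/' h.py; python3 - <<'E'
from h import *
for n in("top","side"): cam(n)
for n in("top","side"):
    im=cv2.imread(f"pics/{n}0.png"); hsv=cv2.cvtColor(im,cv2.COLOR_BGR2HSV); d=np.load(n+"d.npy")
    roi=np.zeros(d.shape,bool)
    if n=="top": roi[140:235,305:392]=1
    else: roi[255:335,265:395]=1
    m=(roi&(hsv[...,1]<75)&(hsv[...,2]<150)).astype(np.uint8)
    K,R,t=cam(n); rr,cc=np.indices(d.shape); X=((np.linalg.inv(K)@np.stack([cc.ravel(),rr.ravel(),np.ones(d.size)]))*d.ravel()).T@R-t@R
    z=X[:,2].reshape(d.shape); print(n,"base z",np.median(z[205:215,325:340]) if n=="top" else np.median(z[290:310,285:300]))
    mm=(roi&(abs(z-.046)<.009)&(hsv[...,1]<75)).astype(np.uint8)
    P=np.array([ray(n,p,.046)[:2] for p in np.argwhere(mm)])*1000
    # edges: front (min x), left (max y)
    for ax,sg in((0,-1),(1,1)):
        o=1-ax; e=[]
        for b in np.arange(np.percentile(P[:,o],12),np.percentile(P[:,o],60),4):
            q=P[abs(P[:,o]-b)<2]; e.append((b,sg*np.percentile(sg*q[:,ax],99)))
        e=np.array(e); f=np.polyfit(e[:,0],e[:,1],1); f=np.polyfit(*e[abs(np.polyval(f,e[:,0])-e[:,1])<2].T,1)
        print(n,"edge ax",ax,"slope deg",np.degrees(np.arctan(f[0])),f)
    if n=="side":
        roi=np.zeros(d.shape,bool); roi[280:308,190:265]=1
        a=np.argwhere(roi&(hsv[...,1]<50)&(hsv[...,2]>120)); Q=np.array([ray(n,p,.006)[:2] for p in a])*1000
        print("wedge side",cv2.minAreaRect(Q.astype(np.float32)))
robot.capture("top"); robot.capture("side")
for n in("top","side"):
  for q,z in(("drum",0),("block",0),("fluid",0)):
    for m in robot.mark_of(n,q)[:1]: print(n,q,round(m["score"],2),np.round(ray(n,m["centre"],z),3))
E
```

```text
top base z 0.045154273199446426
top edge ax 0 slope deg 6.064153444577275 [1.06236427e-01 6.20360194e+02]
top edge ax 1 slope deg -0.8074009110036774 [-0.01409274 -0.49356798]
side base z 0.046197874417789775Traceback (most recent call last):
  File "<stdin>", line 18, in <module>
    raise TypeError("expected non-empty vector for x")
TypeError: expected non-empty vector for x
```

```bash
python3 -m inch '[{"linear":[0.05,-0.06,0],"turn":[0,0,8]},{"linear":[0.07,-0.12,0],"turn":[0,0,16]},{"linear":[0.09,-0.18,0],"turn":[0,0,23]},{"linear":[0.11,-0.23,0],"turn":[0,0,23]},{"linear":[0.13,-0.28,0],"turn":[0,0,23]}]' 1
python3 - <<'E'
from h import *
for n in("top","side"): cam(n)
f=lambda n,x,y,z:print(np.round(ray(n,(y,x),z)*1000,1))
T=lambda x,y:(290+(x-1.25)/3.5,135+(y-1.25)/3.5)
print("base top");[f("top",*T(*p),.046) for p in((83,312),(316,326),(93,42),(328,50))]
print("wedge");[f("top",*T(*p),z) for p,z in(((108,372),.002),((159,374),.002),((100,516),.015),((153,518),.015))]
S=lambda x,y:(190+(x-388)/400*210,250+y/181*95)
print("side base");[f("side",*S(*p),.046) for p in((547,27),(556,148),(770,137),)]
print("side wedge");[f("side",*S(*p),z) for p,z in(((511,99),0),((511,73),.002),((407,101),0))]
robot.capture("top"); robot.capture("side")
for n in("top","side"):
  for q,z in(("short_foot",.0055),("base_corner",.046),("wedge_tip",0),("drum",0),("fluid",0)):
    for m in robot.mark_of(n,q)[:1]: print(n,q,round(m["score"],2),np.round(ray(n,m["centre"],z),4))
E
```

```text
time_s: 1.42
tool_pos: [0.3723, 0.24, 0.2058]
ee_rot: [0.016, 1.0, 0.0, 0.001]
contact_force: [0.6, -0.0, 0.7]
width: 0.0472
finger_force: 0.0
base top
[611.7  -9.4  46. ]
[ 606.6 -184.4   46. ]
[816.5 -12.2  46. ]
[ 816.9 -191.5   46. ]
wedge
[568.4 -34.    2. ]
[568.  -73.5   2. ]
[459.4 -28.9  15. ]
[459.  -69.1  15. ]
side base
[612.4 -14.7  46. ]
[ 607.6 -191.5   46. ]
[ 805.8 -199.    46. ]
side wedge
[568.2 -75.2   0. ]
[569.6 -36.3   2. ]
[457.3 -66.4   0. ]
top short_foot 0.26 [0.5424 0.2254 0.0055]
top base_corner 0.56 [ 0.6243 -0.0278  0.046 ]
top wedge_tip 0.71 [ 0.5667 -0.0454  0.    ]
top drum 0.64 [ 0.5706 -0.1422  0.    ]
top fluid 0.62 [0.7076 0.0731 0.    ]
side short_foot 0.79 [ 0.6246 -0.0395  0.0055]
side base_corner 0.63 [ 0.6271 -0.0295  0.046 ]
side wedge_tip 0.97 [ 0.5761 -0.0472  0.    ]
side drum 0.76 [ 0.5668 -0.1416  0.    ]
side fluid 0.78 [0.6976 0.0657 0.    ]
```

Wedge centre is about (514,-52) mm with -2.4° yaw, and the foot is about (630,-34). The wedge therefore has to go about 20 mm to the left first. I'll push it sideways at its centre of mass, x ≈ 0.50, coming from the right.

```bash
python3 -m inch '[{"linear":[0.02,-0.057,0],"turn":[0,0,0]},{"linear":[0.04,-0.115,0],"turn":[0,0,0]},{"linear":[0.06,-0.172,0],"turn":[0,0,0]},{"linear":[0.08,-0.23,0],"turn":[0,0,0]},{"linear":[0.1,-0.285,0],"turn":[0,0,0]}]' 1
python3 -m inch '[{"linear":[0.028,-0.052,-0.01],"turn":[0,0,0]},{"linear":[0.028,-0.055,-0.07],"turn":[0,0,0]},{"linear":[0.028,-0.055,-0.13],"turn":[0,0,0]},{"linear":[0.028,-0.055,-0.18],"turn":[0,0,0]},{"linear":[0.028,-0.055,-0.19],"turn":[0,0,0]}]'
```

```text
time_s: 2.65
tool_pos: [0.4723, -0.0446, 0.2056]
ee_rot: [0.016, 1.0, 0.0, 0.0]
contact_force: [0.5, 0.5, -0.7]
width: 0.0005
finger_force: 0.0
time_s: 3.28
tool_pos: [0.4973, -0.0969, 0.0126]
ee_rot: [0.016, 1.0, 0.001, -0.003]
contact_force: [0.0, -1.1, -0.1]
width: 0.0004
finger_force: 0.0
```

```bash
python3 -m inch '[{"linear":[0,0,-0.005],"turn":[0,0,0]},{"linear":[0,0,-0.01],"turn":[0,0,0]},{"linear":[0,0.01,-0.01],"turn":[0,0,0]},{"linear":[0,0.018,-0.01],"turn":[0,0,0]},{"linear":[0,0.024,-0.01],"turn":[0,0,0]}]'
python3 -m inch '[{"linear":[0,0.003,0],"turn":[0,0,0]},{"linear":[0,0.006,0],"turn":[0,0,0]},{"linear":[0,0.008,0],"turn":[0,0,0]},{"linear":[0,0.008,0],"turn":[0,0,0]}]'
cat > w.py <<'E'
from h import *
import sys
for n in("top","side"): cam(n)
im,d=robot.capture("top"); s,_=robot.capture("side"); tag=sys.argv[1]
for n,i in(("top",im),("side",s)):
    for q,z in(("wedge_tip",0),("wedge",0),("short_foot",.0055)):
        for m in robot.mark_of(n,q)[:1]: print(n,q,round(m["score"],2),np.round(ray(n,m["centre"],z)*1000,1))
a=cv2.resize(im[150:300,280:400],None,fx=3.2,fy=3.2,interpolation=2)
b=cv2.resize(s[240:345,180:400],None,fx=1.85,fy=1.85,interpolation=2)
c=np.zeros((490,795,3),np.uint8); c[:a.shape[0],:a.shape[1]]=a; c[:b.shape[0],385:385+b.shape[1]]=b; cv2.imwrite(f"pics/{tag}.png",c)
cv2.imwrite(f"pics/{tag}_t.png",im);cv2.imwrite(f"pics/{tag}_s.png",s)
h=cv2.cvtColor(s,cv2.COLOR_BGR2HSV); roi=np.zeros(h.shape[:2],bool); roi[270:312,190:300]=1
E
python3 w.py p1
```

```text
time_s: 3.9
tool_pos: [0.5001, -0.0739, 0.0062]
ee_rot: [0.016, 1.0, -0.0, 0.001]
contact_force: [-0.4, -2.3, 1.8]
width: 0.0002
finger_force: 1.0
time_s: 4.4
tool_pos: [0.5003, -0.0666, 0.0059]
ee_rot: [0.016, 1.0, -0.0, 0.001]
contact_force: [-0.2, -3.4, 5.0]
width: -0.0
finger_force: 2.8
top wedge_tip 0.68 [577.1 -42.4   0. ]
top wedge 0.89 [520.6 -41.5   0. ]
top short_foot 0.94 [625.3 -23.9   5.5]
side wedge_tip 0.98 [576.4 -44.5   0. ]
side wedge 0.74 [514.4 -38.7   0. ]
side short_foot 0.74 [624.9 -31.3   5.5]
```

View pics/p1.png

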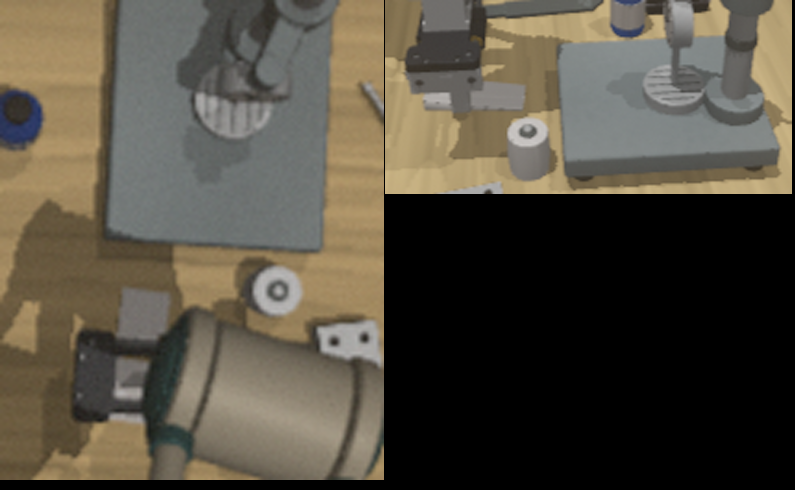

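The crop shows the wedge's thin end at about (240,325) in the full image, so it has moved about 8 mm left and needs about 12 mm more. The drum and block are untouched. I'll raise a touch, push on, and back off to look.

```bash
python3 -m inch '[{"linear":[0,0.002,0.002],"turn":[0,0,0]},{"linear":[0,0.005,0.002],"turn":[0,0,0]},{"linear":[0,0.008,0.002],"turn":[0,0,0]},{"linear":[0,0.011,0.002],"turn":[0,0,0]},{"linear":[0,0.012,0.002],"turn":[0,0,0]}]'
python3 -m inch '[{"linear":[0,-0.01,0],"turn":[0,0,0]},{"linear":[-0.01,-0.025,0.06],"turn":[0,0,0]},{"linear":[-0.07,-0.025,0.07],"turn":[0,0,0]},{"linear":[-0.13,0.0,0.07],"turn":[0,0,0]},{"linear":[-0.16,0.03,0.07],"turn":[0,0,0]}]'
python3 w.py p2
```

```text
time_s: 5.42
tool_pos: [0.4994, -0.0537, 0.0073]
ee_rot: [0.016, 1.0, 0.0, -0.0]
contact_force: [-0.1, -0.3, 0.1]
width: 0.0006
finger_force: 0.3
time_s: 6.05
tool_pos: [0.3366, -0.0239, 0.0773]
ee_rot: [0.018, 1.0, 0.0, -0.001]
contact_force: [0.7, -0.1, -0.0]
width: 0.0004
finger_force: 0.0
top wedge_tip 0.82 [575.1 -29.7   0. ]
top wedge 0.58 [525.4 -30.8   0. ]
top short_foot 0.7 [626.5 -27.4   5.5]
side wedge_tip 0.79 [573.2 -35.1   0. ]
side wedge 0.79 [520.  -34.1   0. ]
side short_foot 0.56 [629.9 -19.8   5.5]
```

View pics/p2.png

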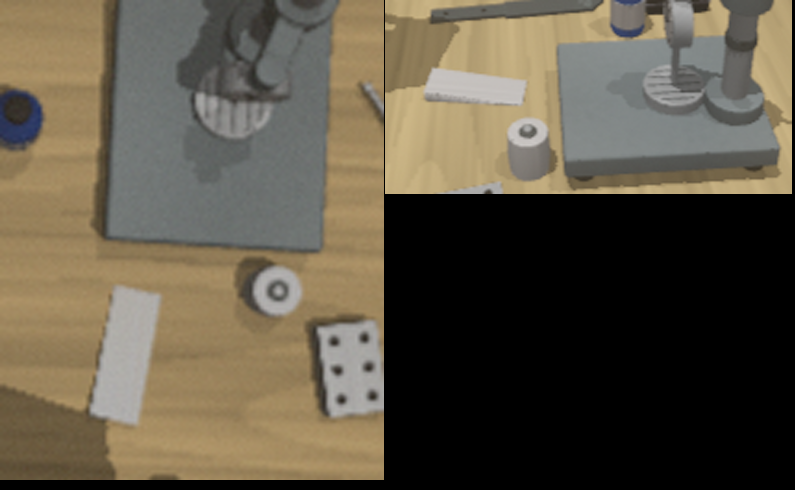

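The crop shows the wedge turned about -10°: its thick end went left while its tip stayed at about (240,323) in the full image. I'll fit it from the mask.

```bash
cat > fit.py <<'E'
from h import *
import sys
for n in("top","side"): cam(n)
for n,roi,v in(("top",(230,300,300,343),110),("side",(268,312,190,285),120)):
    im=cv2.imread(f"pics/{sys.argv[1]}_{n[0]}.png"); h=cv2.cvtColor(im,cv2.COLOR_BGR2HSV); m=np.zeros(h.shape[:2],np.uint8); r=roi
    m[r[0]:r[1],r[2]:r[3]]=((h[...,1]<60)&(h[...,2]>v))[r[0]:r[1],r[2]:r[3]]
    k,l,s,_=cv2.connectedComponentsWithStats(m); a=np.argwhere(l==1+np.argmax(s[1:,4]))
    P=np.array([ray(n,p,.008)[:2] for p in a])*1000; R=cv2.minAreaRect(P.astype(np.float32)); print(n,np.round(R[0],1),np.round(R[1],1),round(R[2],1)); print(np.round(cv2.boxPoints(R)).tolist())
E
python3 fit.py p2
```

```text
top [516.  -30.1] [ 41.9 111.5] 80.0
[[457.0, -41.0], [567.0, -60.0], [575.0, -19.0], [465.0, 0.0]]
side [514.8 -31.5] [ 54.3 117.1] 79.0
[[452.0, -47.0], [567.0, -69.0], [577.0, -16.0], [462.0, 6.0]]
```

Wedge centre is (516,-30), yaw -10°. Pushing the thick end with the two fingertips about 24 mm apart, square to the stand, should turn it straight and keep it centred.

```bash
python3 -m inch '[{"linear":[0.04,-0.003,-0.02],"turn":[0,0,0]},{"linear":[0.075,-0.003,-0.05],"turn":[0,0,0]},{"linear":[0.08,-0.003,-0.068],"turn":[0,0,0]},{"linear":[0.085,-0.003,-0.071],"turn":[0,0,0]},{"linear":[0.085,-0.003,-0.071],"turn":[0,0,0]}]' 0.745
python3 -m inch '[{"linear":[0.012,0,0],"turn":[0,0,0]},{"linear":[0.022,0,0],"turn":[0,0,0]},{"linear":[0.03,0,0],"turn":[0,0,0]},{"linear":[0.038,0,0],"turn":[0,0,0]},{"linear":[0.046,0,0],"turn":[0,0,0]}]'
python3 -m inch '[{"linear":[0.008,0,0],"turn":[0,0,0]},{"linear":[0.016,0,0],"turn":[0,0,0]},{"linear":[0.022,0,0],"turn":[0,0,0]},{"linear":[0.024,0,0],"turn":[0,0,0]},{"linear":[0.024,0,0],"turn":[0,0,0]}]'
python3 w.py p3; python3 fit.py p3
```

```text
time_s: 7.08
tool_pos: [0.4254, -0.0275, 0.0065]
ee_rot: [0.016, 1.0, 0.0, -0.0]
contact_force: [-0.1, -0.2, 0.5]
width: 0.0236
finger_force: 0.0
time_s: 7.7
tool_pos: [0.4708, -0.0271, 0.0065]
ee_rot: [0.016, 1.0, 0.0, -0.0]
contact_force: [-2.0, 0.1, 0.8]
width: 0.0237
finger_force: 0.8
time_s: 8.32
tool_pos: [0.4953, -0.0273, 0.0065]
ee_rot: [0.016, 1.0, -0.0, 0.0]
contact_force: [0.6, -0.4, 1.2]
width: 0.0237
finger_force: 0.0
top wedge_tip 0.75 [615.3 -25.    0. ]
top wedge 0.7 [ 744.4 -130.7    0. ]
top short_foot 0.63 [629.7 -34.7   5.5]
side wedge_tip 0.89 [623.5 -34.1   0. ]
side wedge 0.95 [562.1 -29.4   0. ]
side short_foot 0.9 [627.8 -30.6   5.5]
top [469.1 -69.8] [64.7 93.4] 80.3
[[418.0, -94.0], [510.0, -110.0], [521.0, -46.0], [428.0, -30.0]]
side [566.7 -42.4] [132.8 129.7] 84.5
[[496.0, -102.0], [625.0, -115.0], [638.0, 17.0], [509.0, 30.0]]
```

View pics/p3.png

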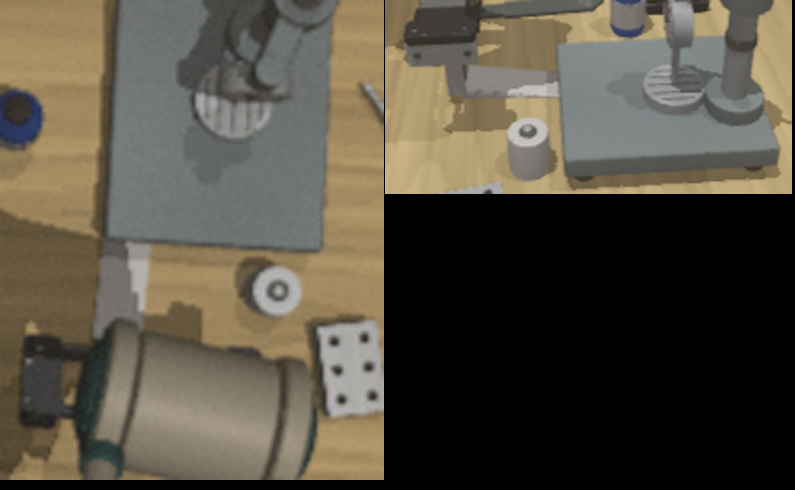

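The crop shows the wedge entering under the base at about (225,320), within a few mm of the foot's line, and the stand undisturbed. I'll keep going and watch the push force.

```bash
python3 -m inch '[{"linear":[0.008,0,0],"turn":[0,0,0]},{"linear":[0.016,0,0],"turn":[0,0,0]},{"linear":[0.023,0,0],"turn":[0,0,0]},{"linear":[0.028,0,0],"turn":[0,0,0]},{"linear":[0.03,0,0],"turn":[0,0,0]}]'
python3 -m inch '[{"linear":[0.002,0,0],"turn":[0,0,0]},{"linear":[0.004,0,0],"turn":[0,0,0]}]'|egrep 'pos|for'
python3 - <<'E'
from h import *
o=[]
for n in("top","side"): cam(n)
for i in range(2): robot.capture("side"); o.append(robot.observe()["contact_force"])
print(np.round(o,2))
for q,z in(("wedge_tip",0),("wedge",0),("short_foot",.0055)):
  for m in robot.mark_of("side",q)[:1]: print(q,round(m["score"],2),np.round(ray("side",m["centre"],z)*1000,1))
E
```

```text
time_s: 9.35
tool_pos: [0.525, -0.0272, 0.0064]
ee_rot: [0.016, 1.0, 0.0, -0.0]
contact_force: [-1.3, -0.1, 0.8]
width: 0.0241
finger_force: 0.7
tool_pos: [0.5287, -0.0272, 0.0065]
contact_force: [-0.8, 0.6, -1.0]
finger_force: 0.3
[[-1.04 -0.14 -0.04]
 [ 0.29  0.11  0.71]]
short_foot 0.95 [629.1 -28.5   5.5]
```

Now 1 mm steps, two rows each.

```bash
python3 -m inch '[{"linear":[0.001,0,0],"turn":[0,0,0]},{"linear":[0.002,0,0],"turn":[0,0,0]}]'|egrep 'pos|t_for'
python3 -m inch '[{"linear":[0.001,0,0],"turn":[0,0,0]},{"linear":[0.001,0,0],"turn":[0,0,0]}]'|egrep 'pos|t_for'
python3 -m inch '[{"linear":[0.001,0,0],"turn":[0,0,0]},{"linear":[0.001,0,0],"turn":[0,0,0]}]'|egrep 'pos|t_for'
```

```text
tool_pos: [0.5299, -0.0272, 0.0065]
contact_force: [-1.1, -1.0, 1.3]
tool_pos: [0.5315, -0.0272, 0.0065]
contact_force: [-2.2, -0.4, 1.8]
tool_pos: [0.532, -0.0271, 0.0064]
contact_force: [-3.7, 0.8, 3.5]
```

```bash
python3 -m inch '[{"linear":[0.001,0,0],"turn":[0,0,0]},{"linear":[0.001,0,0],"turn":[0,0,0]}]'|egrep 'pos|t_for'
```

```text
tool_pos: [0.5327, -0.0271, 0.0064]
contact_force: [-4.9, 0.9, 4.0]
```

```bash
python3 -m inch '[{"linear":[0.001,0,0],"turn":[0,0,0]},{"linear":[0.001,0,0],"turn":[0,0,0]}]'|egrep 'pos|t_for'
```

```text
tool_pos: [0.5331, -0.0271, 0.0064]
contact_force: [-7.0, -1.1, 4.4]
```

```bash
python3 -m inch '[{"linear":[0.001,0,0],"turn":[0,0,0]},{"linear":[0.001,0,0],"turn":[0,0,0]}]'|egrep 'pos|t_for'; python3 w.py p4
```

```text
tool_pos: [0.5333, -0.027, 0.0063]
contact_force: [-6.5, 0.1, 6.3]
top wedge 0.49 [600.4 -24.    0. ]
top short_foot 0.9 [630.6 -37.4   5.5]
side wedge 0.72 [601.1 -28.8   0. ]
side short_foot 0.65 [633.4 -37.3   5.5]
```

View pics/p4.png

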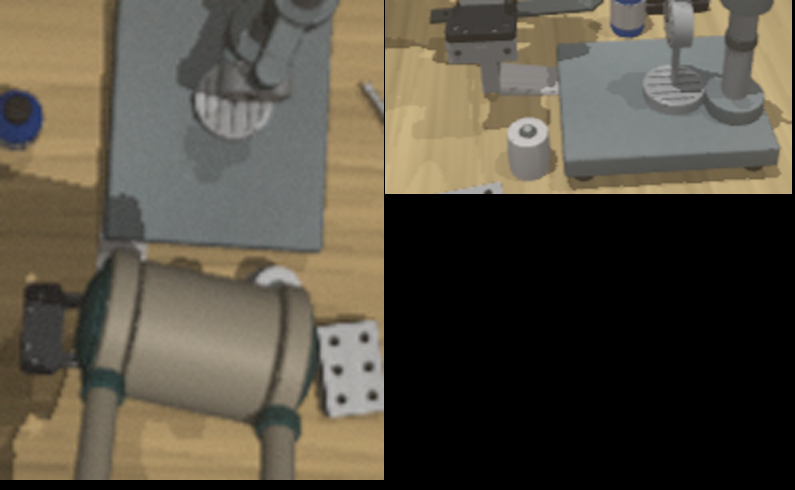

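The crop shows the stand unmoved and the wedge under the corner at about (226,319). The push is 7 N and the wedge has almost stopped, so it is snug. I'll back off, and check the wrist's clearance to the dial and column using depth.

```bash
python3 - <<'E'
from h import *
from scipy.spatial import cKDTree
for n in("top","side"): cam(n)
st=[];rb=[]
for n in("top","side"):
    d0=np.load(n+"d.npy"); _,d=robot.capture(n)
    X0=cloud(n,d0,d0>0); st.append(X0[(X0[:,2]>.09)&(X0[:,0]>.6)&(X0[:,0]<.9)&(abs(X0[:,1]+.1)<.11)])
    X=cloud(n,d,(d<d0-.02)); rb.append(X[(X[:,2]>.08)&(abs(X[:,1]+.05)<.25)&(X[:,0]>.4)])
st=np.vstack(st);rb=np.vstack(rb); p=robot.observe()["tool_pos"]
for z0,z1 in((.09,.17),(.17,.22),(.22,.3)):
    q=st[(st[:,2]>z0)&(st[:,2]<z1)]; print("stand",z0,len(q),q.min(0).round(3),q.max(0).round(3))
for z0,z1 in((.08,.15),(.15,.2),(.2,.25),(.25,.3),(.3,.4)):
    q=rb[(rb[:,2]>z0)&(rb[:,2]<z1)]; 
    if len(q): print("robot rel tcp",z0,len(q),(q-p).min(0).round(3),(q-p).max(0).round(3))
for x,y in((.631,-.032),(.626,-.03)):
    s=np.array([x,y,.046])-p; dd,i=cKDTree(st).query(rb+s); j=dd.argmin(); print("min dist",dd[j],(rb+s)[j],st[i[j]])
E
python3 -m inch '[{"linear":[-0.008,0,0],"turn":[0,0,0]},{"linear":[-0.02,0,0],"turn":[0,0,0]},{"linear":[-0.05,0,0.02],"turn":[0,0,0]},{"linear":[-0.06,0,0.08],"turn":[0,0,0]},{"linear":[-0.06,0,0.12],"turn":[0,0,0]}]'
```

```text
stand 0.09 1221 [ 0.713 -0.151  0.09 ] [ 0.795 -0.079  0.17 ]
stand 0.17 2018 [ 0.713 -0.176  0.17 ] [ 0.843 -0.095  0.22 ]
stand 0.22 492 [ 0.768 -0.148  0.22 ] [ 0.797 -0.117  0.25 ]
robot rel tcp 0.08 1785 [-0.036 -0.108  0.097] [0.2   0.09  0.144]
robot rel tcp 0.15 750 [-0.036 -0.107  0.144] [0.201 0.084 0.194]
robot rel tcp 0.2 988 [-0.036 -0.113  0.194] [0.263 0.013 0.244]
robot rel tcp 0.25 1005 [-0.033 -0.038  0.244] [0.037 0.032 0.294]
robot rel tcp 0.3 2466 [-0.05  -0.07   0.294] [0.054 0.068 0.394]
min dist 0.014673691971031808 [ 0.83097029 -0.13874109  0.19802798] [ 0.82058472 -0.14891184  0.20003119]
min dist 0.012637990810816312 [ 0.82597029 -0.13674109  0.19802798] [ 0.81655269 -0.14508473  0.19684007]
time_s: 12.48
tool_pos: [0.4756, -0.0273, 0.1286]
ee_rot: [0.016, 1.0, -0.0, 0.002]
contact_force: [1.4, 0.1, -0.6]
width: 0.0241
finger_force: 0.0
```

Wrist clear: body edge reaches x ≈ 0.667 and the dial starts at 0.713, with the wrist above 0.34 m. I'll go over the corner and down.

```bash
python3 -m inch '[{"linear":[0.05,-0.005,0],"turn":[0,0,0]},{"linear":[0.1,-0.005,0],"turn":[0,0,0]},{"linear":[0.14,-0.005,-0.01],"turn":[0,0,0]},{"linear":[0.152,-0.005,-0.04],"turn":[0,0,0]},{"linear":[0.152,-0.005,-0.065],"turn":[0,0,0]}]' 1
python3 -m inch '[{"linear":[0,0,-0.005],"turn":[0,0,0]},{"linear":[0,0,-0.009],"turn":[0,0,0]},{"linear":[0,0,-0.011],"turn":[0,0,0]},{"linear":[0,0,-0.012],"turn":[0,0,0]},{"linear":[0,0,-0.012],"turn":[0,0,0]}]'
python3 - <<'E'
from h import *
cam("side");cam("top")
for n in("side","top"):
    im,_=robot.capture(n); cv2.imwrite(f"pics/pr_{n}.png",im)
    for q,z in(("base_corner",.046),("wedge",0)):
        for m in robot.mark_of(n,q)[:1]: print(n,q,round(m["score"],2),np.round(ray(n,m["centre"],z)*1000,1))
a=cv2.imread("pics/pr_side.png")[200:345,180:400]; cv2.imwrite("pics/pr_c.png",cv2.resize(a,None,fx=3,fy=3,interpolation=2))
E
```

```text
time_s: 13.1
tool_pos: [0.6292, -0.0324, 0.0603]
ee_rot: [0.016, 1.0, -0.0, 0.001]
contact_force: [0.1, -0.2, -0.5]
width: 0.0004
finger_force: 0.0
time_s: 13.72
tool_pos: [0.628, -0.0323, 0.0501]
ee_rot: [0.016, 1.0, -0.0, 0.001]
contact_force: [0.3, -0.1, -0.1]
width: 0.0001
finger_force: 0.0
side base_corner 0.6 [626.8 -30.4  46. ]
side wedge 0.97 [599.1 -29.6   0. ]
top wedge 0.56 [601.1 -29.1   0. ]
```

View pics/pr_c.png

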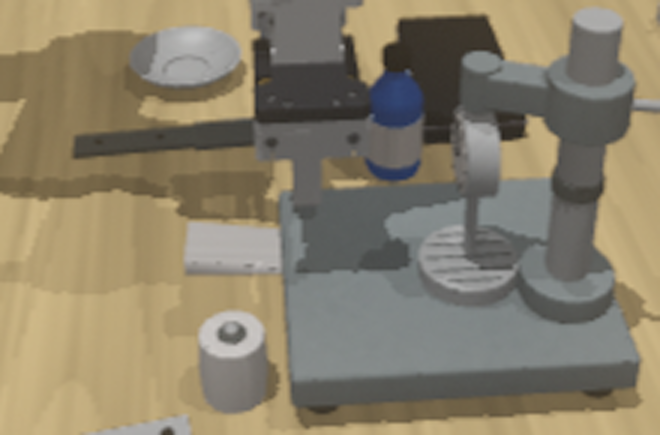

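The crop shows the fingertips just above the base's front-left corner, at about (268,282) in the full image. The bottle, dial and column are clear. Pressing.

```bash
python3 -m inch '[{"linear":[0,0,-0.002],"turn":[0,0,0]},{"linear":[0,0,-0.004],"turn":[0,0,0]},{"linear":[0,0,-0.005],"turn":[0,0,0]},{"linear":[0,0,-0.005],"turn":[0,0,0]}]'|egrep 'pos|t_for'
python3 -m inch '[{"linear":[0,0,-0.001],"turn":[0,0,0]},{"linear":[0,0,-0.001],"turn":[0,0,0]}]'|egrep 'pos|t_for'
```

```text
tool_pos: [0.6277, -0.0322, 0.0454]
contact_force: [-1.8, 0.0, 5.0]
tool_pos: [0.6277, -0.0322, 0.0452]
contact_force: [-2.6, -0.1, 9.5]
```

```bash
python3 -m inch '[{"linear":[0,0,-0.001],"turn":[0,0,0]},{"linear":[0,0,-0.001],"turn":[0,0,0]}]'|egrep 'pos|t_for'
```

```text
tool_pos: [0.6277, -0.0322, 0.0451]
contact_force: [-3.1, 0.6, 14.3]
```

```bash
python3 -m inch '[{"linear":[0,0,-0.001],"turn":[0,0,0]},{"linear":[0,0,-0.002],"turn":[0,0,0]},{"linear":[0,0,-0.0025],"turn":[0,0,0]},{"linear":[0,0,-0.0025],"turn":[0,0,0]},{"linear":[0,0,-0.0025],"turn":[0,0,0]}]'|egrep 'pos|t_for'
python3 -m inch '[{"linear":[0,0,0],"turn":[0,0,0]},{"linear":[0,0,0],"turn":[0,0,0]},{"linear":[0,0,0],"turn":[0,0,0]}]'|egrep 'pos|t_for'
```

```text
tool_pos: [0.6277, -0.0321, 0.0448]
contact_force: [-8.2, 1.1, 25.3]
tool_pos: [0.6277, -0.0321, 0.0448]
contact_force: [-7.5, 2.2, 25.9]
```

It holds 25 N without giving: only 0.6 mm, rising linearly with force. Lift straight off and retreat.

```bash
python3 -m inch '[{"linear":[0,0,0.004],"turn":[0,0,0]},{"linear":[0,0,0.012],"turn":[0,0,0]},{"linear":[0,0,0.05],"turn":[0,0,0]},{"linear":[-0.03,0,0.1],"turn":[0,0,0]},{"linear":[-0.09,0,0.13],"turn":[0,0,0]}]'|egrep 'pos|t_for'
python3 -m inch '[{"linear":[-0.06,0.03,0],"turn":[0,0,0]},{"linear":[-0.12,0.06,0],"turn":[0,0,0]},{"linear":[-0.16,0.1,0],"turn":[0,0,0]},{"linear":[-0.16,0.13,0],"turn":[0,0,0]},{"linear":[-0.16,0.13,0],"turn":[0,0,0]}]'|egrep 'time|pos|t_for'
python3 w.py p5
```

```text
tool_pos: [0.5438, -0.0328, 0.1698]
contact_force: [-0.6, -0.3, 0.0]
time_s: 17.27
tool_pos: [0.3814, 0.099, 0.1681]
contact_force: [1.5, -0.5, -0.6]
top wedge 0.75 [599.3 -16.6   0. ]
top short_foot 0.73 [624.6 -35.1   5.5]
side wedge_tip 0.64 [700.6  71.3   0. ]
side wedge 0.79 [601.  -30.1   0. ]
side short_foot 0.78 [632.  -32.    5.5]
```

View pics/p5.png

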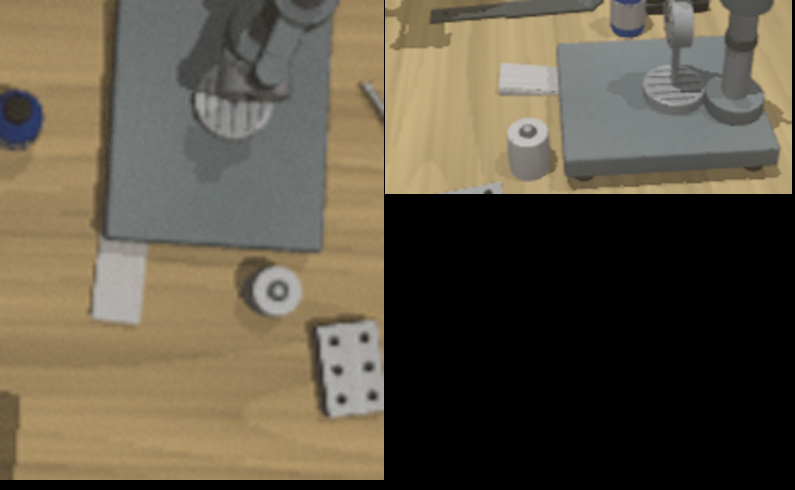

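The final crop shows the wedge still under the front-left corner, visible from the base edge at (225,319) back to (235,317). The stand, drum, block and bottle are where they were, and the hand is clear.

```bash
python3 -c "
from cell import robot
print(robot.job_done())"
```

```text
the job is handed in; nothing more can be done
None
```

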